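Set the torch's gas valve two turns open

ROBOT

A 6-joint arm with a two-finger parallel gripper is mounted at the origin on the work surface. World frame = base frame: x ahead of the robot, y to its left, z up, the work surface at z = 0. Lengths are in m, angles in rad, forces in N, time in s.
With the tool pointing down it reaches from about 0.3 to 0.825 m from the base axis. Payload 5.4 kg.
Tool frame: the origin (TCP) lies between the finger pads; the fingertips stand 17 mm ahead of it and the grasp point (between the pads) lies 2 mm behind it; z points along the fingers, y is the direction in which the jaws open and shut (so a half turn about z gives the same grasp; the last joint's range is limited). The gripper opens to 92 mm and grips with 3 to 60 N. Pads are 20 mm wide; open, the fingers measure 128 mm over their backs; the gripper's body (75 mm by 189 mm) begins 69 mm behind the grasp point.
Start: joints at [0.974, 0.158, 1.597, -0, 1.386, -0.21], TCP at [0.217, 0.532, 0.232] pointing down, gripper open.
Joint ranges: [-2.91, 2.91], [-0.94, 2.29], [0.18, 2.7], [-1.29, 4.43], [0.17, 2.64], [-3, 3]. Speed limits (rad/s): [2.57, 2.57, 3.14, 3.14, 3.14, 3.14].

INTERFACE

Orientations are given as a unit quaternion [x, y, z, w].
In Python, from rig import env, viewer, nets gives the robot as it stands.
- The arm moves only by the tool step_arm, never from a script. Its argument "targets" is a list of rows, each an object of numbers: "dx", "dy", "dz": the shift along the tool's x, y, z in m; "wx", "wy", "wz": the turn, a rotation vector about the tool's x, y, z in degrees; "fingers": the opening, from -1 (shut) to 1 (fully open). A call has 1 to 8 rows; each row shifts and turns the commanded pose from where the row before left it, along the tool's axes as they then stand; what a row does not reach is not made up. A row lasts 1/12 s, in which the tool goes at most 41.7 mm and 7.16 degrees, less where a joint would pass 70% of its speed; a pose out of reach is approached as far as the arm can. A call with a gripper value outside its range is refused whole. The fingers move at their own pace and stop on an object; the grip force is fixed at half the most. Time passes only in rows, so rows that do not move let the fingers close. It gives the time, the measured TCP pose, the force and the opening at its end, in the units of the state.
- env.get_obs(): the state, without advancing time (a new reading comes with each control period).
- viewer.capture(name): name is "scene" or "top" or "wrist"; returns the picture (420x560x3 uint8, red, green, blue); there is no depth.
- viewer.camera_params(name): a dict with "fx", "fy", "cx", "cy" (pixels), "xyz" and "rotation" of the camera in the world. Camera axes: x right, y down, z forward; pixel columns grow to the right and rows downward; lengths in m; the calibration is good to about 2 mm. A picture is of the moment at which its call begins: read the wrist's pose just before it. camera_params takes no time and is no camera call; for the wrist camera it gives the pose at the moment of the call.
- env.hand_in(): hands the job in, once; it reports no verdict.
Trained networks look in the newest picture that a camera, given by its name, has taken for a name from the list of things; names that differ only in an ending like _2 or _b are one class to them, and where a whole thing is asked for, a point or a joint stands for the part that bears it (a point fixed in the world has none). Each returns a list of dicts, best first, with "conf" (0 to 1); they miss things now and then, are a little off and sometimes report something else, mostly with a low value. They report only what shows in the picture. A call takes as long as a camera call. They do not tell look-alikes from the thing itself.
- nets.boxes_of(camera, query): "at" ([column, row] in pixels, amid what is visible of it).
- nets.regions_of(camera, query): "pixels" (420x560 bool, what is visible of it) and "at" ([column, row] in pixels, amid what is visible of it).
The state is a dict: "clock": time; "joint_pos": joint angles; "dq": joint speeds; "joint_torque": joint torques, N m; "position": TCP position; "orientation": TCP orientation; "wrist_force": force on the tool from outside, world axes, zero at the start; "moment": the same for the moment, N m; "grip_width": finger opening in m.
Only numpy, scipy, OpenCV 4.12 (cv2) and the standard library are available. Lean on these libraries where they do the work, as an engineer would, in place of code of your own. Each camera call takes 0.05 s, during which the arm holds its last target.

TASK

On the gas rail, find the wheel valve that feeds the outlet where the torch stands. Close that wheel fully to its stop (clockwise from above) and pause there a moment, then open it exactly two full turns, and finish with the gripper still holding the wheel's crank handle there. Do not turn the other valve, the one at the blanked outlet, and do not disturb the things lying around.

Things in the scene. Friction and masses are not known exactly. Their poses are not given: they have to be found in the camera images.
- rail: Brass twin-outlet gas rail: a brass pipe 340 mm long along its own y on a dark steel plate 110 x 340 x 10 mm fixed to the bench. Origin: centre of the plate's underside, on the bench. Its +y is the left valve's side (left as the robot sees it), its +x (away from the robot) is the way the two outlets point. It is turned by up to about 17 degrees.
- torch: Bench torch fixed to the bench at one of the two outlets: a round dark foot 68 mm across, and a leaning black grip with a brass nozzle, about 153 mm high in all; a short brass inlet pipe runs from it to the outlet it is fed from. Origin: centre of the foot's underside, 70 mm from that outlet along the rail's +x.
- plug: Blanking stand fixed at the other outlet: same round foot, but only a low, thick steel cap, 68 mm high. No torch there. Origin: centre of the foot's underside, 70 mm from its outlet along the rail's +x.
- outlet_left (a point): Mouth of the left outlet, a brass stub at rail x = +60, y = +110 mm, 50 mm above the bench. Fed by the left valve wheel only.
- centre_left (a point): Centre of the left valve wheel at mid-rim height (107 mm above the bench), on its vertical axis, at rail x = 0, y = +110 mm. Wheel: dark steel, three spokes, rim 102 mm across and 12 mm thick, hub top at 118 mm; it does not rise or sink as it turns.
- wheel_left (a joint): Opening of the left valve wheel, rad. 0 = closed, against its hard stop, with its crank handle on the side towards the robot (rail -x of the centre). It grows as the wheel opens, counter-clockwise seen from above; a full turn is 6.283. Starts between 1.0 and 5.0 open; travel ends at 18.8 (three turns). Friction about 0.1 N m (2 to 4 N at the handle); stays where it is left.
- handle_left: Crank handle of the left valve wheel: a dark wooden upright round pin 16 mm thick and 54 mm long, standing on the rim 45 mm from the wheel's axis. It spins freely on its own pin, so a gripper that holds it may keep its own direction while the handle is carried round. Origin: its foot, 115 mm above the bench; its top is at 169 mm.
- grip_left (a point): Point to grip on the left handle: on its axis, 32 mm above its foot, 147 mm above the bench.
- outlet_right (a point): Mouth of the right outlet, a brass stub at rail x = +60, y = -110 mm, 50 mm above the bench. Fed by the right valve wheel only.
- centre_right (a point): Centre of the right valve wheel at mid-rim height (107 mm above the bench), on its vertical axis, at rail x = 0, y = -110 mm. Wheel: dark steel, three spokes, rim 102 mm across and 12 mm thick, hub top at 118 mm; it does not rise or sink as it turns.
- wheel_right (a joint): Opening of the right valve wheel, rad. 0 = closed, against its hard stop, with its crank handle on the side towards the robot (rail -x of the centre). It grows as the wheel opens, counter-clockwise seen from above; a full turn is 6.283. Starts between 1.0 and 5.0 open; travel ends at 18.8 (three turns). Friction about 0.1 N m (2 to 4 N at the handle); stays where it is left.
- handle_right: Crank handle of the right valve wheel: a dark wooden upright round pin 16 mm thick and 54 mm long, standing on the rim 45 mm from the wheel's axis. It spins freely on its own pin, so a gripper that holds it may keep its own direction while the handle is carried round. Origin: its foot, 115 mm above the bench; its top is at 169 mm.
- grip_right (a point): Point to grip on the right handle: on its axis, 32 mm above its foot, 147 mm above the bench.
- brick: Loose soldering brick, off-white, 100 x 60 x 35 mm, between torch and blanking stand. Origin: centre of underside. Bystander.
- jar: Loose amber glass jar with white lid, 54 mm across, 60 mm high, beyond the rail's left end. Origin: centre of underside. Bystander.
- crucible: Loose white ceramic cup, 60 mm across, 45 mm high, beyond the rail's right end. Origin: centre of underside. Bystander.
Mind the look-alikes: they are no part of the job. There is more than one size of the torch; the one meant has the size given above.

How it is judged:
By the outcome, as a careful person would: the job done as asked, in the order asked, and still so for the second after the job is handed in, while the arm keeps its last pose, push and grip.
It also fails if it takes over 61 s, if anything falls off the work surface, if the arm or the gripper's body presses on something with over 40 N, if the wrist force passes 120 N, or if a joint passes its speed limit or range.

## Working session

There is one attempt and no reset: what is moved stays moved. The work goes in short steps, Python scripts to look and compute and a tool call to move; the robot and the scene stay as the last step left them, time stands still between calls to the robot, and variables do not carry over. Pictures are saved under pics/ and viewed, and the job is handed in when it is done.

Besides the shell and the picture viewer there is one more tool, called after "Emit:" in YAML: its name, and indented under it one key for each argument. step_arm: Moves the arm, as the interface text tells. Its arguments: {"type":"object","properties":{"targets":{"type":"array"}},"required":["targets"]}

```bash
ls; mkdir -p pics
python3 - <<'E'
from rig import env, viewer, nets
import cv2
o=env.get_obs(); print({k:o[k] for k in('clock','position','orientation','grip_width','wrist_force')})
for n in('scene','top'):
    im=viewer.capture(n); cv2.imwrite(f'pics/{n}0.png',im[:,:,::-1])
    p=viewer.camera_params(n); print(n,p)
E
```

```text
pics
{'clock': 0.0, 'position': array([0.21658737, 0.53201246, 0.23061959]), 'orientation': array([ 1.92209713e-01,  9.81353424e-01, -8.61357829e-04, -3.75319135e-04]), 'grip_width': 0.0921590868179811, 'wrist_force': array([-0.39513647, -0.33899898, -0.12780327])}
scene {'fx': 459.5753969242921, 'fy': 459.5753969242921, 'cx': 282.1339974556729, 'cy': 207.8516193156611, 'xyz': array([0.96031066, 0.47734954, 1.02659429]), 'rotation': array([ 0.33644686,  0.8956557 , -0.27363711, -0.09862608])}
top {'fx': 413.2212314975262, 'fy': 413.2212314975262, 'cx': 282.2011628924138, 'cy': 205.97706178600038, 'xyz': array([0.45609787, 0.0183988 , 1.2009601 ]), 'rotation': array([ 0.71458786, -0.6977269 ,  0.02930748, -0.04101747])}
```

View pics/scene0.png

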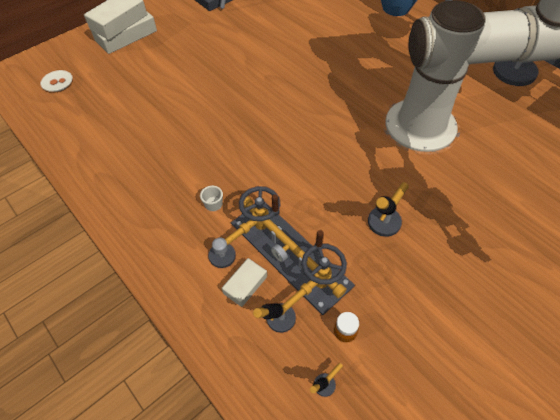

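View pics/top0.png

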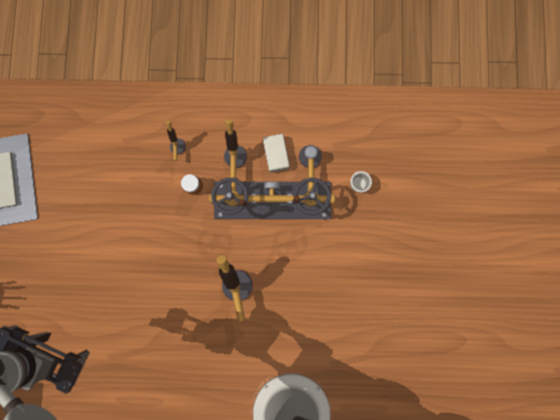

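```bash
python3 - <<'E'
import cv2
a=cv2.imread('pics/top0.png')[100:330,150:390]; cv2.imwrite('pics/tz.png',cv2.resize(a,None,fx=2.6,fy=2.6,interpolation=cv2.INTER_CUBIC))
a=cv2.imread('pics/scene0.png')[170:350,190:420]; cv2.imwrite('pics/sz.png',cv2.resize(a,None,fx=3.3,fy=3.3,interpolation=cv2.INTER_CUBIC))
E
cat > h.py <<'E'
import numpy as np, cv2
from rig import env, viewer, nets
from scipy.spatial.transform import Rotation as R
def proj(n,P,p=None):
    p=p or viewer.camera_params(n); r=R.from_quat(p['rotation']).as_matrix()
    c=(np.atleast_2d(P)-p['xyz'])@r
    return np.c_[p['fx']*c[:,0]/c[:,2]+p['cx'],p['fy']*c[:,1]/c[:,2]+p['cy']]
def back(n,uv,z,p=None):
    p=p or viewer.camera_params(n); r=R.from_quat(p['rotation']).as_matrix()
    d=r@np.array([(uv[0]-p['cx'])/p['fx'],(uv[1]-p['cy'])/p['fy'],1]); t=(z-p['xyz'][2])/d[2]
    return p['xyz']+t*d
E
python3 - <<'E'
from h import *
for n in('top','scene'):
    viewer.capture(n)
    for q in('rail','torch','plug','handle_left','wheel_left','handle_right','grip_left','centre_left','jar','brick','crucible'):
        try: print(n,q,[(np.round(d['at'],1).tolist(),round(float(d['conf']),2)) for d in nets.boxes_of(n,q)][:4])
        except Exception as e: print(n,q,e)
E
```

```text
top rail [([271.0, 202.0], 0.75)]
top torch [([173.0, 141.6], 0.88), ([234.3, 286.0], 0.77), ([233.2, 155.1], 0.66)]
top plug [([310.5, 156.8], 0.75)]
top handle_left [([245.2, 204.2], 0.55), ([270.5, 201.0], 0.32)]
top wheel_left [([228.0, 198.0], 0.56)]
top handle_right []
top grip_left [([361.0, 180.4], 0.51), ([241.9, 199.2], 0.48)]
top centre_left [([272.9, 197.0], 0.84), ([296.4, 196.8], 0.39), ([274.4, 151.6], 0.34)]
top jar [([188.5, 183.3], 0.87)]
top brick [([271.2, 150.3], 0.81), ([315.0, 195.4], 0.6)]
top crucible [([360.4, 179.4], 0.58)]
scene rail [([294.2, 253.7], 0.72)]
scene torch [([326.5, 382.0], 0.92), ([385.2, 216.4], 0.74), ([281.9, 314.0], 0.73), ([292.4, 252.4], 0.69)]
scene plug [([224.2, 249.8], 0.83), ([289.6, 252.9], 0.69)]
scene handle_left [([321.7, 235.6], 0.69)]
scene wheel_left []
scene handle_right [([275.0, 204.0], 0.6)]
scene grip_left [([319.1, 238.8], 0.62)]
scene centre_left [([293.8, 251.7], 0.86)]
scene jar [([346.2, 329.5], 0.76)]
scene brick [([244.9, 280.1], 0.85)]
scene crucible [([213.3, 197.1], 0.72)]
```

View pics/tz.png

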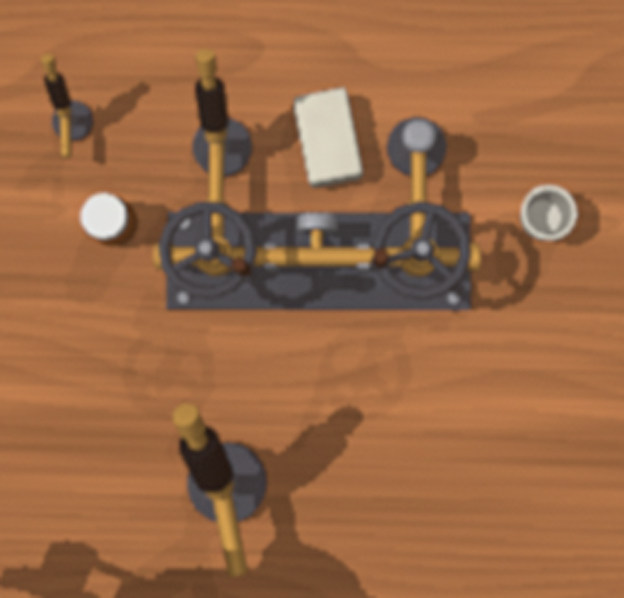

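View pics/sz.png

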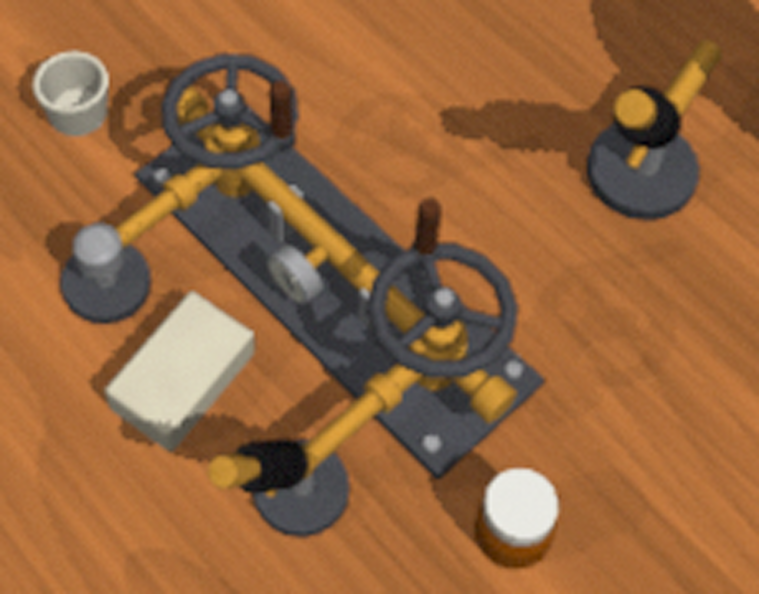

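```bash
cat > fit.py <<'E'
from h import *
from scipy.optimize import least_squares
T=lambda u,v:(u/2.6+150-.3,v/2.6+100-.3); S=lambda u,v:(u/3.3+190-.35,v/3.3+170-.35)
ob=[('top',(0,.11,.118),T(206,247)),('top',(0,-.11,.118),T(423,248)),('scene',(0,.11,.118),S(443,299)),('scene',(0,-.11,.118),S(229,99)),
('top',(-.055,.17,.01),T(167,309)),('top',(-.055,-.17,.01),T(470,307)),('scene',(.055,.17,.01),S(440,474)),('scene',(-.055,.17,.01),S(543,379)),('scene',(.055,-.17,.01),S(136,175))]
def w(x,P): 
    c,s=np.cos(x[2]),np.sin(x[2]); return np.array([x[0]+c*P[0]-s*P[1],x[1]+s*P[0]+c*P[1],P[2]])
pp={n:viewer.camera_params(n) for n in('top','scene')}
f=lambda x:np.concatenate([proj(n,w(x,P),pp[n])[0]-q for n,P,q in ob])
r=least_squares(f,[.5,0,0],loss='soft_l1'); x=r.x
if __name__=='__main__':
    print(x,np.degrees(x[2])); print(np.round(f(x).reshape(-1,2),1))
    C=w(x,(0,.11,.107)); print('C',C)
    for z,q in((.169,S(430,204)),(.115,S(426,250))):
        h=back('scene',q,z); d=h[:2]-C[:2]; print(h,np.hypot(*d),(np.degrees(np.arctan2(d[1],d[0])-x[2])-180)%360)
    # torch origin and obstacles
    print(w(x,(.13,.11,0)),w(x,(0,-.11,0)), proj('top',w(x,(.13,.11,0))))
    print('foot near',back('top',(237,285),0.01), 'nozzle',back('top',T(187,415),.15),'tail',back('top',T(235,570),.05))
    for a in range(0,360,20): pass
    o=env.get_obs();print(o['clock'],R.from_quat(o['orientation']).as_matrix().round(3))
E
python3 fit.py
```

```text
[0.59166894 0.07006191 0.02532069] 1.4507685969640416
[[-0.3  0.7]
 [-0.5  0.1]
 [-0.3  0.3]
 [-0.6  0.8]
 [-0.8  0.4]
 [ 0.3  1. ]
 [-0.7  0.5]
 [ 0.4 -0.6]
 [-1.3 -0.7]]
C [0.58888396 0.18002665 0.107     ]
[0.56675442 0.14058691 0.169     ] 0.045223987381471514 59.25255726390992
[0.56938714 0.14413614 0.115     ] 0.04084427308229215 60.03707215997679
[0.71884229 0.18331798 0.        ] [ 0.59445392 -0.03990283  0.        ] [[234.95109137 156.80065721]]
foot near [0.34573085 0.16272161 0.01      ] nozzle [0.42171873 0.18698341 0.15      ] tail [0.25839038 0.14619784 0.05      ]
1.3 [[-0.926  0.377  0.   ]
 [ 0.377  0.926 -0.   ]
 [-0.    -0.    -1.   ]]
```

Emit:
step_arm:
  targets:
    - {"dx": -0.0295,"dy": -0.0144,"fingers": 1}
    - {"dx": -0.0295,"dy": -0.0144,"fingers": 1}
    - {"dx": -0.0295,"dy": -0.0144,"fingers": 1}
    - {"dx": -0.0295,"dy": -0.0144,"fingers": 1}
    - {"dx": -0.0295,"dy": -0.0144,"fingers": 1}
    - {"dx": -0.0295,"dy": -0.0144,"fingers": 1}
    - {"dx": -0.0295,"dy": -0.0144,"fingers": 1}
    - {"dx": -0.0295,"dy": -0.0144,"fingers": 1}

```text
invalid input at $.targets[0]: expected keys dx, dy, dz, wx, wy, wz, fingers
```

Emit:
step_arm:
  targets:
    - {"dx": -0.0295,"dy": -0.0144,"fingers": 1}
    - {"dx": -0.0295,"dy": -0.0144,"fingers": 1}
    - {"dx": -0.0295,"dy": -0.0144,"fingers": 1}
    - {"dx": -0.0295,"dy": -0.0144,"fingers": 1}
    - {"dx": -0.0295,"dy": -0.0144,"fingers": 1}
    - {"dx": -0.0295,"dy": -0.0144,"fingers": 1}
    - {"dx": -0.0295,"dy": -0.0144,"fingers": 1}
    - {"dx": -0.0295,"dy": -0.0144,"fingers": 1}

```text
invalid input at $.targets[0]: expected keys dx, dy, dz, wx, wy, wz, fingers
```

Emit:
step_arm:
  targets:
    - {"wz": -5.9,"fingers": 1}
    - {"wz": -5.9,"fingers": 1}
    - {"wz": -5.9,"fingers": 1}
    - {"wz": -5.9,"fingers": 1}
    - {"fingers": 1}
    - {"fingers": 1}

```text
invalid input at $.targets[0]: expected keys dx, dy, dz, wx, wy, wz, fingers
```

```bash
cat > look.py <<'E'
import sys; from fit import *
o=env.get_obs(); p=viewer.camera_params('wrist'); im=viewer.capture('wrist')[:,:,::-1].copy(); cv2.imwrite('pics/'+sys.argv[1],im)
print(o['clock'],o['position'],R.from_quat(o['orientation']).as_matrix().round(3).tolist(),o['joint_pos'].round(2))
t=np.radians(60); print('pred top,foot,hub',proj('wrist',[w(x,(-.045*np.cos(t),.11-.045*np.sin(t),.169)),w(x,(-.045*np.cos(t),.11-.045*np.sin(t),.115)),w(x,(0,.11,.118)),w(x,(0,-.11,.118))],p).round(1).tolist())
E
python3 look.py w1.png
```

```text
1.3 [0.21693583 0.53248858 0.23158759] [[-0.926, 0.377, 0.0], [0.377, 0.926, -0.0], [-0.0, -0.0, -1.0]] [ 0.97  0.16  1.6  -0.    1.39 -0.21]
pred top,foot,hub [[43.5, 686.7], [72.8, 613.5], [112.0, 620.0], [-48.4, 667.6]]
```

View pics/w1.png

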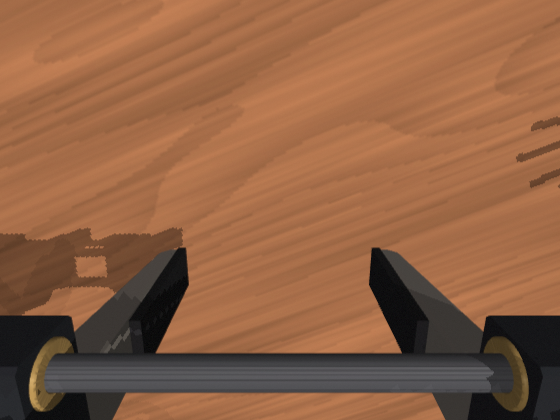

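All keys are required; nothing moved. The picture shows only bench between the fingers. Repeating with full rows.

Emit:
step_arm:
  targets:
    - {"dx": -0.0295,"dy": -0.0144,"dz": 0,"wx": 0,"wy": 0,"wz": 0,"fingers": 1}
    - {"dx": -0.0295,"dy": -0.0144,"dz": 0,"wx": 0,"wy": 0,"wz": 0,"fingers": 1}
    - {"dx": -0.0295,"dy": -0.0144,"dz": 0,"wx": 0,"wy": 0,"wz": 0,"fingers": 1}
    - {"dx": -0.0295,"dy": -0.0144,"dz": 0,"wx": 0,"wy": 0,"wz": 0,"fingers": 1}
    - {"dx": -0.0295,"dy": -0.0144,"dz": 0,"wx": 0,"wy": 0,"wz": 0,"fingers": 1}
    - {"dx": -0.0295,"dy": -0.0144,"dz": 0,"wx": 0,"wy": 0,"wz": 0,"fingers": 1}
    - {"dx": -0.0295,"dy": -0.0144,"dz": 0,"wx": 0,"wy": 0,"wz": 0,"fingers": 1}
    - {"dx": -0.0295,"dy": -0.0144,"dz": 0,"wx": 0,"wy": 0,"wz": 0,"fingers": 1}

```text
clock: 2.02
position: [0.3929, 0.3355, 0.2318]
orientation: [0.192, 0.981, 0.0, 0.0]
wrist_force: [0.6, 0.2, 0.3]
grip_width: 0.0918
```

Emit:
step_arm:
  targets:
    - {"dx": -0.0295,"dy": -0.0144,"dz": 0,"wx": 0,"wy": 0,"wz": 0,"fingers": 1}
    - {"dx": -0.0295,"dy": -0.0144,"dz": 0,"wx": 0,"wy": 0,"wz": 0,"fingers": 1}
    - {"dx": -0.0295,"dy": -0.0144,"dz": 0,"wx": 0,"wy": 0,"wz": 0,"fingers": 1}
    - {"dx": -0.0295,"dy": -0.0144,"dz": 0,"wx": 0,"wy": 0,"wz": 0,"fingers": 1}
    - {"dx": -0.0295,"dy": -0.0144,"dz": 0,"wx": 0,"wy": 0,"wz": 0,"fingers": 1}
    - {"dx": -0.0295,"dy": -0.0144,"dz": 0,"wx": 0,"wy": 0,"wz": 0,"fingers": 1}
    - {"dx": -0.0295,"dy": -0.0144,"dz": 0,"wx": 0,"wy": 0,"wz": 0,"fingers": 1}
    - {"dx": -0.0295,"dy": -0.0144,"dz": 0,"wx": 0,"wy": 0,"wz": 0,"fingers": 1}

```text
clock: 2.68
position: [0.5681, 0.1397, 0.2316]
orientation: [0.192, 0.981, 0.0, 0.0]
wrist_force: [0.8, 0.4, -0.6]
grip_width: 0.0921
```

Emit:
step_arm:
  targets:
    - {"dx": 0,"dy": 0,"dz": 0,"wx": 0,"wy": 0,"wz": -5.9,"fingers": 1}
    - {"dx": 0,"dy": 0,"dz": 0,"wx": 0,"wy": 0,"wz": -5.9,"fingers": 1}
    - {"dx": 0,"dy": 0,"dz": 0,"wx": 0,"wy": 0,"wz": -5.9,"fingers": 1}
    - {"dx": 0,"dy": 0,"dz": 0,"wx": 0,"wy": 0,"wz": -5.9,"fingers": 1}
    - {"dx": 0,"dy": 0,"dz": 0,"wx": 0,"wy": 0,"wz": 0,"fingers": 1}
    - {"dx": 0,"dy": 0,"dz": 0,"wx": 0,"wy": 0,"wz": 0,"fingers": 1}

```text
clock: 3.18
position: [0.5671, 0.1411, 0.2316]
orientation: [-0.011, 1.0, 0.0, 0.0]
wrist_force: [-0.1, 1.4, 0.7]
grip_width: 0.0919
```

```bash
python3 look.py w2.png
```

```text
3.1833 [0.56714468 0.14108014 0.23159775] [[-1.0, -0.022, 0.0], [-0.022, 1.0, 0.0], [-0.0, 0.0, -1.0]] [ 0.04  0.18  1.57  0.    1.39 -1.56]
pred top,foot,hub [[277.0, 236.6], [277.3, 211.4], [328.0, 240.4], [42.5, 241.0]]
```

View pics/w2.png

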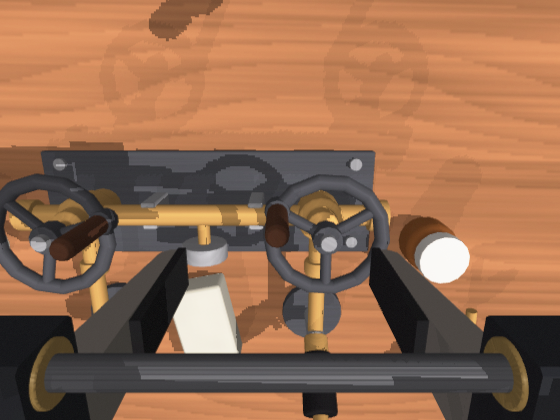

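The wrist picture shows the left handle's top at (277,238) and its hub at (328,243), matching the fit to about 3 px, and the handle is between the jaws. Going down and gripping.

Emit:
step_arm:
  targets:
    - {"dx": 0,"dy": 0,"dz": 0.0165,"wx": 0,"wy": 0,"wz": 0,"fingers": 1}
    - {"dx": 0,"dy": 0,"dz": 0.0165,"wx": 0,"wy": 0,"wz": 0,"fingers": 1}
    - {"dx": 0,"dy": 0,"dz": 0.0165,"wx": 0,"wy": 0,"wz": 0,"fingers": 1}
    - {"dx": 0,"dy": 0,"dz": 0.0165,"wx": 0,"wy": 0,"wz": 0,"fingers": 1}
    - {"dx": 0,"dy": 0,"dz": 0.0165,"wx": 0,"wy": 0,"wz": 0,"fingers": 1}
    - {"dx": 0,"dy": 0,"dz": 0,"wx": 0,"wy": 0,"wz": 0,"fingers": 1}

```text
clock: 3.73
position: [0.5646, 0.141, 0.1453]
orientation: [-0.012, 1.0, -0.0, -0.003]
wrist_force: [-0.9, -0.4, -0.2]
grip_width: 0.0921
```

Emit:
step_arm:
  targets:
    - {"dx": 0,"dy": 0,"dz": 0,"wx": 0,"wy": 0,"wz": 0,"fingers": -1}
    - {"dx": 0,"dy": 0,"dz": 0,"wx": 0,"wy": 0,"wz": 0,"fingers": -1}
    - {"dx": 0,"dy": 0,"dz": 0,"wx": 0,"wy": 0,"wz": 0,"fingers": -1}
    - {"dx": 0,"dy": 0,"dz": 0,"wx": 0,"wy": 0,"wz": 0,"fingers": -1}
    - {"dx": 0,"dy": 0,"dz": 0,"wx": 0,"wy": 0,"wz": 0,"fingers": -1}
    - {"dx": 0,"dy": 0,"dz": 0,"wx": 0,"wy": 0,"wz": 0,"fingers": -1}
    - {"dx": 0,"dy": 0,"dz": 0,"wx": 0,"wy": 0,"wz": 0,"fingers": -1}
    - {"dx": 0,"dy": 0,"dz": 0,"wx": 0,"wy": 0,"wz": 0,"fingers": -1}

```text
clock: 4.4
position: [0.5672, 0.1411, 0.1492]
orientation: [-0.013, 1.0, 0.0, 0.0]
wrist_force: [0.3, 0.4, -0.6]
grip_width: 0.0408
```

```bash
cat > st.py <<'E'
from fit import *
o=env.get_obs(); C=w(x,(0,.11,0)); d=o['position'][:2]-C[:2]
a=(np.degrees(np.arctan2(d[1],d[0])-x[2])-180)%360
print(o['clock'],o['position'].round(4),'ang',a.round(1),'r',np.hypot(*d).round(4),'F',o['wrist_force'].round(1),'w',o['grip_width'])
E
python3 st.py;python3 look.py w3.png
```

```text
4.4 [0.5672 0.1411 0.1492] ang 59.4 r 0.0446 F [ 0.3  0.4 -0.6] w 0.04077312326550795
4.4 [0.56716541 0.14109263 0.14921574] [[-1.0, -0.025, 0.0], [-0.025, 1.0, 0.0], [-0.0, 0.0, -1.0]] [ 0.04  0.26  1.65 -0.    1.23 -1.56]
pred top,foot,hub [[276.3, 308.4], [276.8, 255.0], [346.8, 294.5], [-48.3, 294.3]]
```

View pics/w3.png

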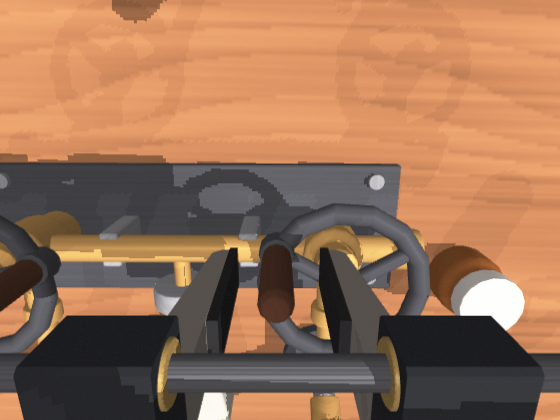

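Fingers still closing evenly round the handle (276,285). Waiting on.

Emit:
step_arm:
  targets:
    - {"dx": 0,"dy": 0,"dz": 0,"wx": 0,"wy": 0,"wz": 0,"fingers": -1}
    - {"dx": 0,"dy": 0,"dz": 0,"wx": 0,"wy": 0,"wz": 0,"fingers": -1}
    - {"dx": 0,"dy": 0,"dz": 0,"wx": 0,"wy": 0,"wz": 0,"fingers": -1}
    - {"dx": 0,"dy": 0,"dz": 0,"wx": 0,"wy": 0,"wz": 0,"fingers": -1}
    - {"dx": 0,"dy": 0,"dz": 0,"wx": 0,"wy": 0,"wz": 0,"fingers": -1}
    - {"dx": 0,"dy": 0,"dz": 0,"wx": 0,"wy": 0,"wz": 0,"fingers": -1}

```text
clock: 4.95
position: [0.567, 0.1404, 0.1491]
orientation: [-0.012, 1.0, -0.001, -0.0]
wrist_force: [-1.5, -5.0, 0.7]
grip_width: 0.0155
```

```bash
cat > plan.py <<'E'
# rows along wheel angle (deg opening), tool x=-rail x, tool y=+rail y ; also first correction for tool yaw
import sys; from fit import *
a0,a1,n=map(float,sys.argv[1:4]); n=int(n); r=.045
m=R.from_quat(env.get_obs()['orientation']).as_matrix()
A=np.radians(np.linspace(a0,a1,n+1)); P=np.array([w(x,(-r*np.cos(t),.11-r*np.sin(t),0)) for t in A])
D=np.diff(P,axis=0)@m
for i in range(0,n,8): print([('%.4f'%d[0],'%.4f'%d[1]) for d in D[i:i+8]])
E
python3 st.py; python3 plan.py 60 4 8
```

```text
4.95 [0.567  0.1404 0.1491] ang 59.6 r 0.0453 F [-1.5 -5.   0.7] w 0.015470793216695823
[('0.0046', '0.0030'), ('0.0042', '0.0036'), ('0.0037', '0.0040'), ('0.0032', '0.0045'), ('0.0026', '0.0048'), ('0.0020', '0.0051'), ('0.0014', '0.0053'), ('0.0007', '0.0054')]
```

Emit:
step_arm:
  targets:
    - {"dx": 0.0046,"dy": 0.003,"dz": 0,"wx": 0,"wy": 0,"wz": 0,"fingers": -1}
    - {"dx": 0.0042,"dy": 0.0036,"dz": 0,"wx": 0,"wy": 0,"wz": 0,"fingers": -1}
    - {"dx": 0.0037,"dy": 0.004,"dz": 0,"wx": 0,"wy": 0,"wz": 0,"fingers": -1}
    - {"dx": 0.0032,"dy": 0.0045,"dz": 0,"wx": 0,"wy": 0,"wz": 0,"fingers": -1}
    - {"dx": 0.0026,"dy": 0.0048,"dz": 0,"wx": 0,"wy": 0,"wz": 0,"fingers": -1}
    - {"dx": 0.002,"dy": 0.0051,"dz": 0,"wx": 0,"wy": 0,"wz": 0,"fingers": -1}
    - {"dx": 0.0014,"dy": 0.0053,"dz": 0,"wx": 0,"wy": 0,"wz": 0,"fingers": -1}
    - {"dx": 0.0007,"dy": 0.0054,"dz": 0,"wx": 0,"wy": 0,"wz": 0,"fingers": -1}

```text
clock: 5.62
position: [0.5438, 0.177, 0.1491]
orientation: [-0.013, 1.0, 0.0, 0.0]
wrist_force: [0.5, -3.0, 0.2]
grip_width: 0.0154
```

Emit:
step_arm:
  targets:
    - {"dx": 0,"dy": 0,"dz": 0,"wx": 0,"wy": 0,"wz": 0,"fingers": -1}
    - {"dx": 0,"dy": 0,"dz": 0,"wx": 0,"wy": 0,"wz": 0,"fingers": -1}

```text
clock: 5.78
position: [0.5438, 0.1778, 0.1491]
orientation: [-0.013, 1.0, 0.001, 0.0]
wrist_force: [-1.0, 2.4, -0.1]
grip_width: 0.0154
```

```bash
python3 st.py
```

```text
5.7833 [0.5438 0.1778 0.1491] ang 1.4 r 0.0452 F [-1.   2.4 -0.1] w 0.015446061150280138
```

Emit:
step_arm:
  targets:
    - {"dx": 0,"dy": 0.001,"dz": 0,"wx": 0,"wy": 0,"wz": 0,"fingers": -1}
    - {"dx": 0,"dy": 0.001,"dz": 0,"wx": 0,"wy": 0,"wz": 0,"fingers": -1}
    - {"dx": 0,"dy": 0,"dz": 0,"wx": 0,"wy": 0,"wz": 0,"fingers": -1}

```text
clock: 6.03
position: [0.5438, 0.178, 0.1491]
orientation: [-0.012, 1.0, -0.0, -0.0]
wrist_force: [-1.1, -1.0, 0.2]
grip_width: 0.0152
```

Emit:
step_arm:
  targets:
    - {"dx": 0,"dy": 0.001,"dz": 0,"wx": 0,"wy": 0,"wz": 0,"fingers": -1}
    - {"dx": 0,"dy": 0.001,"dz": 0,"wx": 0,"wy": 0,"wz": 0,"fingers": -1}
    - {"dx": 0,"dy": 0,"dz": 0,"wx": 0,"wy": 0,"wz": 0,"fingers": -1}

```text
clock: 6.28
position: [0.5438, 0.1789, 0.1491]
orientation: [-0.012, 1.0, -0.001, -0.0]
wrist_force: [-0.9, -6.0, 1.2]
grip_width: 0.0152
```

Emit:
step_arm:
  targets:
    - {"dx": 0,"dy": 0.001,"dz": 0,"wx": 0,"wy": 0,"wz": 0,"fingers": -1}
    - {"dx": 0,"dy": 0.001,"dz": 0,"wx": 0,"wy": 0,"wz": 0,"fingers": -1}
    - {"dx": 0,"dy": 0,"dz": 0,"wx": 0,"wy": 0,"wz": 0,"fingers": -1}

```text
clock: 6.53
position: [0.5438, 0.1791, 0.1491]
orientation: [-0.012, 1.0, -0.003, -0.0]
wrist_force: [-1.5, -12.4, 2.0]
grip_width: 0.0153
```

Emit:
step_arm:
  targets:
    - {"dx": 0,"dy": 0.001,"dz": 0,"wx": 0,"wy": 0,"wz": 0,"fingers": -1}
    - {"dx": 0,"dy": 0.001,"dz": 0,"wx": 0,"wy": 0,"wz": 0,"fingers": -1}
    - {"dx": 0,"dy": 0,"dz": 0,"wx": 0,"wy": 0,"wz": 0,"fingers": -1}

```text
clock: 6.78
position: [0.5438, 0.1794, 0.1491]
orientation: [-0.012, 1.0, -0.005, -0.001]
wrist_force: [-1.7, -17.5, 2.5]
grip_width: 0.0152
```

The force climbs without motion at the predicted closed position: at the stop. Pausing there.

Emit:
step_arm:
  targets:
    - {"dx": 0,"dy": 0,"dz": 0,"wx": 0,"wy": 0,"wz": 0,"fingers": -1}
    - {"dx": 0,"dy": 0,"dz": 0,"wx": 0,"wy": 0,"wz": 0,"fingers": -1}
    - {"dx": 0,"dy": 0,"dz": 0,"wx": 0,"wy": 0,"wz": 0,"fingers": -1}
    - {"dx": 0,"dy": 0,"dz": 0,"wx": 0,"wy": 0,"wz": 0,"fingers": -1}
    - {"dx": 0,"dy": 0,"dz": 0,"wx": 0,"wy": 0,"wz": 0,"fingers": -1}
    - {"dx": 0,"dy": 0,"dz": 0,"wx": 0,"wy": 0,"wz": 0,"fingers": -1}
    - {"dx": 0,"dy": 0,"dz": 0,"wx": 0,"wy": 0,"wz": 0,"fingers": -1}
    - {"dx": 0,"dy": 0,"dz": 0,"wx": 0,"wy": 0,"wz": 0,"fingers": -1}

```text
clock: 7.45
position: [0.5438, 0.1794, 0.1491]
orientation: [-0.012, 1.0, -0.005, -0.001]
wrist_force: [-1.3, -17.4, 3.0]
grip_width: 0.0154
```

Emit:
step_arm:
  targets:
    - {"dx": 0,"dy": 0,"dz": 0,"wx": 0,"wy": 0,"wz": 0,"fingers": -1}
    - {"dx": 0,"dy": 0,"dz": 0,"wx": 0,"wy": 0,"wz": 0,"fingers": -1}
    - {"dx": 0,"dy": 0,"dz": 0,"wx": 0,"wy": 0,"wz": 0,"fingers": -1}
    - {"dx": 0,"dy": 0,"dz": 0,"wx": 0,"wy": 0,"wz": 0,"fingers": -1}
    - {"dx": 0,"dy": -0.002,"dz": 0,"wx": 0,"wy": 0,"wz": 0,"fingers": -1}
    - {"dx": 0,"dy": -0.002,"dz": 0,"wx": 0,"wy": 0,"wz": 0,"fingers": -1}
    - {"dx": 0,"dy": 0,"dz": 0,"wx": 0,"wy": 0,"wz": 0,"fingers": -1}
    - {"dx": 0,"dy": 0,"dz": 0,"wx": 0,"wy": 0,"wz": 0,"fingers": -1}

```text
clock: 8.12
position: [0.5438, 0.1789, 0.1491]
orientation: [-0.012, 1.0, -0.001, -0.0]
wrist_force: [-0.8, -6.7, 1.5]
grip_width: 0.0148
```

```bash
python3 st.py; python3 look.py w4.png; python3 plan.py 0 360 32
```

```text
8.1167 [0.5438 0.1789 0.1491] ang 360.0 r 0.0451 F [-0.8 -6.7  1.5] w 0.014804091738714014
8.1167 [0.5437723  0.17888861 0.1490822 ] [[-1.0, -0.025, -0.0], [-0.025, 1.0, -0.002], [0.0, -0.002, -1.0]] [ 0.11  0.23  1.69 -0.    1.23 -1.49]
pred top,foot,hub [[185.7, 355.2], [208.9, 291.8], [278.0, 329.6], [-104.7, 329.0]]
[('-0.0009', '-0.0088'), ('-0.0026', '-0.0084'), ('-0.0042', '-0.0078'), ('-0.0056', '-0.0068'), ('-0.0068', '-0.0056'), ('-0.0078', '-0.0042'), ('-0.0084', '-0.0026'), ('-0.0088', '-0.0009')]
[('-0.0088', '0.0009'), ('-0.0084', '0.0026'), ('-0.0078', '0.0042'), ('-0.0068', '0.0056'), ('-0.0056', '0.0068'), ('-0.0042', '0.0078'), ('-0.0026', '0.0084'), ('-0.0009', '0.0088')]
[('0.0009', '0.0088'), ('0.0026', '0.0084'), ('0.0042', '0.0078'), ('0.0056', '0.0068'), ('0.0068', '0.0056'), ('0.0078', '0.0042'), ('0.0084', '0.0026'), ('0.0088', '0.0009')]
[('0.0088', '-0.0009'), ('0.0084', '-0.0026'), ('0.0078', '-0.0042'), ('0.0068', '-0.0056'), ('0.0056', '-0.0068'), ('0.0042', '-0.0078'), ('0.0026', '-0.0084'), ('0.0009', '-0.0088')]
```

View pics/w4.png

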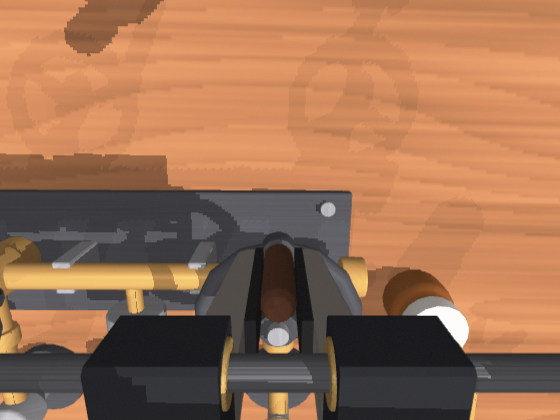

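The picture shows the handle in the jaws on the robot side, in line with the hub (278,337): closed. Opening now, a quarter turn per call.

Emit:
step_arm:
  targets:
    - {"dx": -0.0009,"dy": -0.0088,"dz": 0,"wx": 0,"wy": 0,"wz": 0,"fingers": -1}
    - {"dx": -0.0026,"dy": -0.0084,"dz": 0,"wx": 0,"wy": 0,"wz": 0,"fingers": -1}
    - {"dx": -0.0042,"dy": -0.0078,"dz": 0,"wx": 0,"wy": 0,"wz": 0,"fingers": -1}
    - {"dx": -0.0056,"dy": -0.0068,"dz": 0,"wx": 0,"wy": 0,"wz": 0,"fingers": -1}
    - {"dx": -0.0068,"dy": -0.0056,"dz": 0,"wx": 0,"wy": 0,"wz": 0,"fingers": -1}
    - {"dx": -0.0078,"dy": -0.0042,"dz": 0,"wx": 0,"wy": 0,"wz": 0,"fingers": -1}
    - {"dx": -0.0084,"dy": -0.0026,"dz": 0,"wx": 0,"wy": 0,"wz": 0,"fingers": -1}
    - {"dx": -0.0088,"dy": -0.0009,"dz": 0,"wx": 0,"wy": 0,"wz": 0,"fingers": -1}

```text
clock: 8.83
position: [0.5898, 0.1347, 0.1491]
orientation: [-0.012, 1.0, -0.001, -0.001]
wrist_force: [-2.6, -1.5, 2.8]
grip_width: 0.0154
```

```bash
python3 st.py
```

```text
8.8333 [0.5898 0.1347 0.1491] ang 89.7 r 0.0453 F [-2.6 -1.5  2.8] w 0.015415708032074042
```

Tracking well.

Emit:
step_arm:
  targets:
    - {"dx": -0.0088,"dy": 0.0009,"dz": 0,"wx": 0,"wy": 0,"wz": 0,"fingers": -1}
    - {"dx": -0.0084,"dy": 0.0026,"dz": 0,"wx": 0,"wy": 0,"wz": 0,"fingers": -1}
    - {"dx": -0.0078,"dy": 0.0042,"dz": 0,"wx": 0,"wy": 0,"wz": 0,"fingers": -1}
    - {"dx": -0.0068,"dy": 0.0056,"dz": 0,"wx": 0,"wy": 0,"wz": 0,"fingers": -1}
    - {"dx": -0.0056,"dy": 0.0068,"dz": 0,"wx": 0,"wy": 0,"wz": 0,"fingers": -1}
    - {"dx": -0.0042,"dy": 0.0078,"dz": 0,"wx": 0,"wy": 0,"wz": 0,"fingers": -1}
    - {"dx": -0.0026,"dy": 0.0084,"dz": 0,"wx": 0,"wy": 0,"wz": 0,"fingers": -1}
    - {"dx": -0.0009,"dy": 0.0088,"dz": 0,"wx": 0,"wy": 0,"wz": 0,"fingers": -1}

```text
clock: 9.5
position: [0.6338, 0.1832, 0.149]
orientation: [-0.013, 1.0, -0.0, -0.0]
wrist_force: [-5.2, -4.1, 3.3]
grip_width: 0.0149
```

```bash
python3 st.py
```

```text
9.5 [0.6338 0.1832 0.149 ] ang 182.6 r 0.045 F [-5.2 -4.1  3.3] w 0.01488034148104502
```

Emit:
step_arm:
  targets:
    - {"dx": 0.0009,"dy": 0.0088,"dz": 0,"wx": 0,"wy": 0,"wz": 0,"fingers": -1}
    - {"dx": 0.0026,"dy": 0.0084,"dz": 0,"wx": 0,"wy": 0,"wz": 0,"fingers": -1}
    - {"dx": 0.0042,"dy": 0.0078,"dz": 0,"wx": 0,"wy": 0,"wz": 0,"fingers": -1}
    - {"dx": 0.0056,"dy": 0.0068,"dz": 0,"wx": 0,"wy": 0,"wz": 0,"fingers": -1}
    - {"dx": 0.0068,"dy": 0.0056,"dz": 0,"wx": 0,"wy": 0,"wz": 0,"fingers": -1}
    - {"dx": 0.0078,"dy": 0.0042,"dz": 0,"wx": 0,"wy": 0,"wz": 0,"fingers": -1}
    - {"dx": 0.0084,"dy": 0.0026,"dz": 0,"wx": 0,"wy": 0,"wz": 0,"fingers": -1}
    - {"dx": 0.0088,"dy": 0.0009,"dz": 0,"wx": 0,"wy": 0,"wz": 0,"fingers": -1}

```text
clock: 10.17
position: [0.5882, 0.2251, 0.1491]
orientation: [-0.013, 1.0, -0.002, 0.001]
wrist_force: [3.4, -11.5, -1.1]
grip_width: 0.0152
```

```bash
python3 st.py
```

```text
10.1667 [0.5882 0.2251 0.1491] ang 269.4 r 0.045 F [  3.4 -11.5  -1.1] w 0.015181644242258752
```

Emit:
step_arm:
  targets:
    - {"dx": 0.0088,"dy": -0.0024,"dz": 0,"wx": 0,"wy": 0,"wz": 0,"fingers": -1}
    - {"dx": 0.0084,"dy": -0.0026,"dz": 0,"wx": 0,"wy": 0,"wz": 0,"fingers": -1}
    - {"dx": 0.0078,"dy": -0.0042,"dz": 0,"wx": 0,"wy": 0,"wz": 0,"fingers": -1}
    - {"dx": 0.0068,"dy": -0.0056,"dz": 0,"wx": 0,"wy": 0,"wz": 0,"fingers": -1}
    - {"dx": 0.0056,"dy": -0.0068,"dz": 0,"wx": 0,"wy": 0,"wz": 0,"fingers": -1}
    - {"dx": 0.0042,"dy": -0.0078,"dz": 0,"wx": 0,"wy": 0,"wz": 0,"fingers": -1}
    - {"dx": 0.0026,"dy": -0.0084,"dz": 0,"wx": 0,"wy": 0,"wz": 0,"fingers": -1}
    - {"dx": 0.0009,"dy": -0.0088,"dz": 0,"wx": 0,"wy": 0,"wz": 0,"fingers": -1}

```text
clock: 10.83
position: [0.5435, 0.179, 0.1491]
orientation: [-0.013, 1.0, 0.001, 0.0]
wrist_force: [4.0, 3.2, -4.3]
grip_width: 0.0153
```

```bash
python3 st.py
```

```text
10.8333 [0.5435 0.179  0.1491] ang 359.9 r 0.0453 F [ 4.   3.2 -4.3] w 0.015298102820786792
```

One turn. Second turn, same rows.

Emit:
step_arm:
  targets:
    - {"dx": -0.0009,"dy": -0.0088,"dz": 0,"wx": 0,"wy": 0,"wz": 0,"fingers": -1}
    - {"dx": -0.0026,"dy": -0.0084,"dz": 0,"wx": 0,"wy": 0,"wz": 0,"fingers": -1}
    - {"dx": -0.0042,"dy": -0.0078,"dz": 0,"wx": 0,"wy": 0,"wz": 0,"fingers": -1}
    - {"dx": -0.0056,"dy": -0.0068,"dz": 0,"wx": 0,"wy": 0,"wz": 0,"fingers": -1}
    - {"dx": -0.0068,"dy": -0.0056,"dz": 0,"wx": 0,"wy": 0,"wz": 0,"fingers": -1}
    - {"dx": -0.0078,"dy": -0.0042,"dz": 0,"wx": 0,"wy": 0,"wz": 0,"fingers": -1}
    - {"dx": -0.0084,"dy": -0.0026,"dz": 0,"wx": 0,"wy": 0,"wz": 0,"fingers": -1}
    - {"dx": -0.0088,"dy": -0.0009,"dz": 0,"wx": 0,"wy": 0,"wz": 0,"fingers": -1}

```text
clock: 11.5
position: [0.5902, 0.1345, 0.149]
orientation: [-0.012, 1.0, 0.0, -0.001]
wrist_force: [-3.9, 5.8, 1.6]
grip_width: 0.0156
```

Emit:
step_arm:
  targets:
    - {"dx": -0.0088,"dy": 0.0009,"dz": 0,"wx": 0,"wy": 0,"wz": 0,"fingers": -1}
    - {"dx": -0.0084,"dy": 0.0026,"dz": 0,"wx": 0,"wy": 0,"wz": 0,"fingers": -1}
    - {"dx": -0.0078,"dy": 0.0042,"dz": 0,"wx": 0,"wy": 0,"wz": 0,"fingers": -1}
    - {"dx": -0.0068,"dy": 0.0056,"dz": 0,"wx": 0,"wy": 0,"wz": 0,"fingers": -1}
    - {"dx": -0.0056,"dy": 0.0068,"dz": 0,"wx": 0,"wy": 0,"wz": 0,"fingers": -1}
    - {"dx": -0.0042,"dy": 0.0078,"dz": 0,"wx": 0,"wy": 0,"wz": 0,"fingers": -1}
    - {"dx": -0.0026,"dy": 0.0084,"dz": 0,"wx": 0,"wy": 0,"wz": 0,"fingers": -1}
    - {"dx": -0.0009,"dy": 0.0088,"dz": 0,"wx": 0,"wy": 0,"wz": 0,"fingers": -1}

```text
clock: 12.17
position: [0.634, 0.1793, 0.149]
orientation: [-0.013, 1.0, -0.002, -0.001]
wrist_force: [-5.3, -3.2, 3.4]
grip_width: 0.0155
```

```bash
python3 st.py
```

```text
12.1667 [0.634  0.1793 0.149 ] ang 177.6 r 0.0451 F [-5.3 -3.2  3.4] w 0.015469463221871238
```

Emit:
step_arm:
  targets:
    - {"dx": 0.0009,"dy": 0.0088,"dz": 0,"wx": 0,"wy": 0,"wz": 0,"fingers": -1}
    - {"dx": 0.0026,"dy": 0.0084,"dz": 0,"wx": 0,"wy": 0,"wz": 0,"fingers": -1}
    - {"dx": 0.0042,"dy": 0.0078,"dz": 0,"wx": 0,"wy": 0,"wz": 0,"fingers": -1}
    - {"dx": 0.0056,"dy": 0.0068,"dz": 0,"wx": 0,"wy": 0,"wz": 0,"fingers": -1}
    - {"dx": 0.0068,"dy": 0.0056,"dz": 0,"wx": 0,"wy": 0,"wz": 0,"fingers": -1}
    - {"dx": 0.0078,"dy": 0.0042,"dz": 0,"wx": 0,"wy": 0,"wz": 0,"fingers": -1}
    - {"dx": 0.0084,"dy": 0.0026,"dz": 0,"wx": 0,"wy": 0,"wz": 0,"fingers": -1}
    - {"dx": 0.0088,"dy": 0.0009,"dz": 0,"wx": 0,"wy": 0,"wz": 0,"fingers": -1}

```text
clock: 12.83
position: [0.5875, 0.2248, 0.1491]
orientation: [-0.013, 1.0, -0.0, 0.001]
wrist_force: [2.9, -6.4, -1.5]
grip_width: 0.0151
```

Emit:
step_arm:
  targets:
    - {"dx": 0.0088,"dy": -0.0009,"dz": 0,"wx": 0,"wy": 0,"wz": 0,"fingers": -1}
    - {"dx": 0.0084,"dy": -0.0026,"dz": 0,"wx": 0,"wy": 0,"wz": 0,"fingers": -1}
    - {"dx": 0.0078,"dy": -0.0042,"dz": 0,"wx": 0,"wy": 0,"wz": 0,"fingers": -1}
    - {"dx": 0.0068,"dy": -0.0056,"dz": 0,"wx": 0,"wy": 0,"wz": 0,"fingers": -1}
    - {"dx": 0.0056,"dy": -0.0068,"dz": 0,"wx": 0,"wy": 0,"wz": 0,"fingers": -1}
    - {"dx": 0.0042,"dy": -0.0078,"dz": 0,"wx": 0,"wy": 0,"wz": 0,"fingers": -1}
    - {"dx": 0.0026,"dy": -0.0084,"dz": 0,"wx": 0,"wy": 0,"wz": 0,"fingers": -1}
    - {"dx": 0,"dy": -0.006,"dz": 0,"wx": 0,"wy": 0,"wz": 0,"fingers": -1}

```text
clock: 13.5
position: [0.5438, 0.1825, 0.1491]
orientation: [-0.013, 1.0, 0.001, 0.0]
wrist_force: [0.1, 3.9, -0.5]
grip_width: 0.0151
```

Emit:
step_arm:
  targets:
    - {"dx": 0,"dy": 0,"dz": 0,"wx": 0,"wy": 0,"wz": 0,"fingers": -1}
    - {"dx": 0,"dy": 0,"dz": 0,"wx": 0,"wy": 0,"wz": 0,"fingers": -1}
    - {"dx": 0,"dy": 0,"dz": 0,"wx": 0,"wy": 0,"wz": 0,"fingers": -1}

```text
clock: 13.75
position: [0.5439, 0.1815, 0.1491]
orientation: [-0.013, 1.0, -0.0, -0.001]
wrist_force: [-3.1, -0.7, 1.9]
grip_width: 0.0152
```

```bash
python3 st.py; python3 look.py w5.png
```

```text
13.75 [0.5439 0.1815 0.1491] ang 356.6 r 0.045 F [-3.1 -0.7  1.9] w 0.015165360629674544
13.75 [0.54388369 0.18154097 0.14909564] [[-1.0, -0.025, -0.002], [-0.025, 1.0, -0.001], [0.002, -0.001, -1.0]] [ 0.11  0.23  1.68 -0.    1.23 -1.48]
pred top,foot,hub [[179.4, 354.9], [204.1, 291.6], [273.3, 329.5], [-110.3, 329.0]]
```

View pics/w5.png

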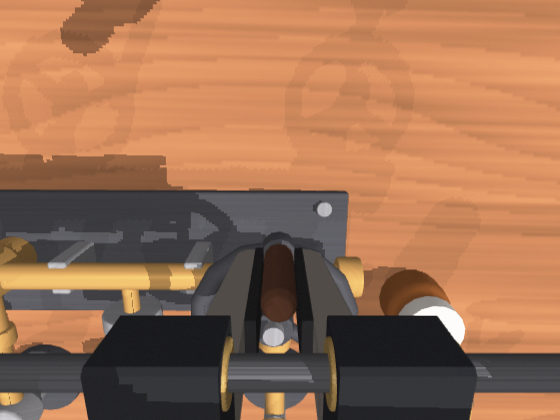

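The handle (278,285) is held but sits a little short of the hub line (272,337). Another 2.6 mm is needed.

Emit:
step_arm:
  targets:
    - {"dx": 0,"dy": -0.0013,"dz": 0,"wx": 0,"wy": 0,"wz": 0,"fingers": -1}
    - {"dx": 0,"dy": -0.0013,"dz": 0,"wx": 0,"wy": 0,"wz": 0,"fingers": -1}
    - {"dx": 0,"dy": 0,"dz": 0,"wx": 0,"wy": 0,"wz": 0,"fingers": -1}
    - {"dx": 0,"dy": 0,"dz": 0,"wx": 0,"wy": 0,"wz": 0,"fingers": -1}
    - {"dx": 0,"dy": 0,"dz": 0,"wx": 0,"wy": 0,"wz": 0,"fingers": -1}

```text
clock: 14.22
position: [0.5439, 0.1797, 0.149]
orientation: [-0.013, 1.0, 0.001, -0.001]
wrist_force: [-5.1, 1.6, 3.9]
grip_width: 0.015
```

Emit:
step_arm:
  targets:
    - {"dx": 0,"dy": -0.001,"dz": 0,"wx": 0,"wy": 0,"wz": 0,"fingers": -1}
    - {"dx": 0,"dy": 0,"dz": 0,"wx": 0,"wy": 0,"wz": 0,"fingers": -1}
    - {"dx": 0,"dy": 0,"dz": 0,"wx": 0,"wy": 0,"wz": 0,"fingers": -1}
    - {"dx": 0,"dy": 0,"dz": 0,"wx": 0,"wy": 0,"wz": 0,"fingers": -1}
    - {"dx": 0,"dy": 0,"dz": 0,"wx": 0,"wy": 0,"wz": 0,"fingers": -1}

```text
clock: 14.63
position: [0.5439, 0.1787, 0.1491]
orientation: [-0.013, 1.0, 0.001, -0.001]
wrist_force: [-5.0, 1.6, 3.7]
grip_width: 0.0151
```

```bash
python3 st.py; python3 look.py w6.png
python3 - <<'E'
from h import *
for n in('scene','top'):
    a=viewer.capture(n)[:,:,::-1]; a=a[90:330,150:400] if n=='top' else a[170:400,190:420]
    cv2.imwrite(f'pics/{n}9.png',cv2.resize(a,None,fx=2.4,fy=2.4))
E
```

```text
14.6333 [0.5439 0.1787 0.1491] ang 0.2 r 0.045 F [-5.   1.6  3.7] w 0.01513015785459526
14.6333 [0.54392276 0.17873665 0.14905594] [[-1.0, -0.025, -0.002], [-0.025, 1.0, 0.001], [0.002, 0.001, -1.0]] [ 0.11  0.23  1.68  0.    1.23 -1.49]
pred top,foot,hub [[186.1, 355.1], [208.9, 291.7], [278.1, 329.6], [-106.3, 329.5]]
```

View pics/w6.png

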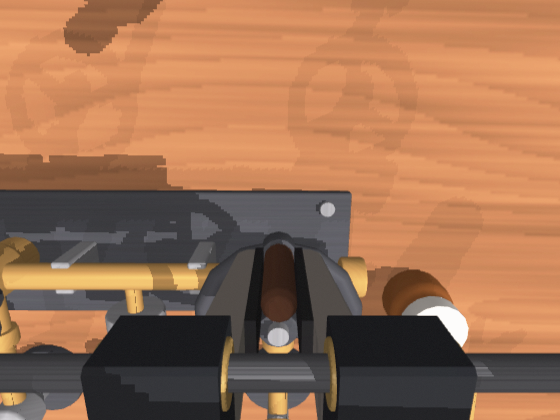

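View pics/scene9.png

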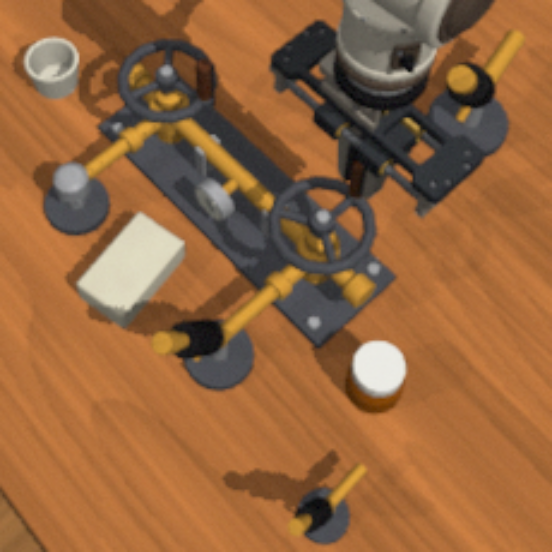

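The wrist picture matches the closed one: hub at (278,337), handle straight above it in the jaws. The scene view shows the right wheel, brick, jar and crucible unmoved. Handing in.

```bash
python3 -c "
from rig import env
print(env.hand_in())"
```

```text
the job is handed in; nothing more can be done
None
```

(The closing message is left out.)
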